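# Work a jammed tube block out of a dry-block heater

## Task

The aluminium tube block is jammed in the well of the dry-block heater. Press the heater's spring plunger right down to its stop, which jacks the block up a little, then grip the block by its fin and, while it is still in the well, rock it clearly to the side (about ten degrees) towards the plunger first, then as far away from it, and so on until it comes free. Finish with the block still in the gripper, held upright and still about a finger's breadth above its well, and leave the other things on the bench where they are.

Things in the scene. Friction and masses are not known exactly. Their poses are not given: they have to be found in the camera images.
- heater: White box-shaped dry-block heater fixed to the bench: 200 mm in its x, in its y from -75 to +150 mm, flat top at 85 mm. Origin on the bench (z = 0) right under the centre of its well; z up; +y points from the well to the plunger. It stands at any yaw up to 0.6 rad from the robot frame.
- well_mouth (a point): Centre of the rectangular well's mouth, in the heater's top (85 mm above the bench). The mouth is 63 mm in x by 62 mm in y: the block has 1.5 mm of play each way along x and can lean about 0.17 rad either way about x.
- pinch_plus (a point): Middle of the line, along the heater's x, where a sprung steel bar pinches the block's +y face (the plunger side): 25 mm from the well's centre, 8 mm below the mouth. It presses with about 25 N, so about 12 to 18 N of friction holds that face. Kept as pivot while the block leans towards it, the block's other side climbs.
- pinch_minus (a point): The same for the other bar, on the block's -y face: 25 mm from the well's centre on the side away from the plunger, 8 mm below the mouth. The block is clear of both bars once its underside is above the mouth.
- block: Loose aluminium block, 60 (x) by 50 (y) by 46 mm high, 0.27 to 0.53 kg, with a fin on the middle of its top, 36 mm (x) by 14 mm thick (y), 46 to 90 mm above the underside; pinch the fin across y, fingertips just over the block's top. Origin: centre of the underside, z up, axes as the heater's while seated. Starts with its underside 34 mm below the well's mouth.
- fin_top (a point): Centre of the top edge of the block's fin, 90 mm above the block's underside.
- plunger (a joint): Travel of the spring plunger: 0 when up, 0.012 m at its stop. It is pressed straight down, needs about 1 N at first and 5 to 15 N just before the stop (it jacks the jammed block up about 2 to 3 mm), and springs back when let go.
- plunger_top (a point): Centre of the top face of the plunger's flat round head, 34 mm across and 10 mm thick, 105 mm from the well's centre along the heater's +y and 125 mm above the bench when up (113 mm at its stop). It moves with the plunger.
- beaker_near: Empty glass beaker, 68 mm across, 90 mm high, behind the heater; upright; origin at the centre of its underside; not part of the job
- jar: Amber glass jar with a cap, 42 mm across, 60 mm high, behind the heater; upright; origin at the centre of its underside; not part of the job
- spatula: Spatula 170 mm long lying on the bench beside the heater on its -y side, along its own x; not part of the job.
- beaker_a: Empty glass beaker, 76 mm across, 110 mm high, at the left of the bench; upright; origin at the centre of its underside; not part of the job
- beaker_b: Empty glass beaker, 76 mm across, 110 mm high, at the left of the bench; upright; origin at the centre of its underside; not part of the job
- wash_bottle: White plastic bottle, 68 mm across, 160 mm high, at the right of the bench; upright; origin at the centre of its underside; not part of the job
There are look-alikes about, which are no part of the job. What is shaped like the block but brown, pink or purple is not meant.

How it is judged (in metres and radians):
On the way, in this order (a step that is already met when the one before it is completed fails the run):
1. the plunger is pressed down to its stop (value of joint plunger above 0.0108 m), for 0.1 s.
2. the gripped block is rocked at least 0.08 rad towards the plunger while still in the well (z of block in the frame of heater below 0.079 m and horizontal distance between block and heater below 0.02 m and contact force between the fingers and block above 2 N and angle between block's own y axis and vertical above 1.6508 rad), for 0.02 s.
3. the gripped block is rocked at least 0.08 rad away from the plunger while still in the well (z of block in the frame of heater below 0.079 m and horizontal distance between block and heater below 0.02 m and contact force between the fingers and block above 2 N and angle between block's own y axis and vertical below 1.4908 rad), for 0.02 s.
At the end, for the whole second after the job is handed in: The block is in the gripper, 4 to 45 mm clear above the well's mouth, within 30 mm of the well's centre, within 0.17 rad of upright, still, and touching nothing of the heater (z of block in the frame of heater between 0.089 and 0.13 m and horizontal distance between block and heater below 0.03 m and angle between block's own z axis and vertical below 0.17 rad and linear speed of block below 0.02 m/s and angular speed of block below 0.2 rad/s and contact force between the fingers and block above 2 N and contact force between block and heater below 0.3 N); the arm keeps its last pose, push and grip.
It fails at once if another thing on the bench is moved more than 30 mm (distance of any of beaker_near, jar, spatula, beaker_a, beaker_b, wash_bottle from where it was at the start of the episode above 0.03 m).
It also fails if it takes over 53 s, if anything falls off the work surface, if the arm or the gripper's body presses on something with over 40 N, if the wrist force passes 120 N, or if a joint passes its speed limit or range.

## Robot

A 6-joint arm with a two-finger parallel gripper is mounted at the origin on the work surface. World frame = base frame: x ahead of the robot, y to its left, z up, the work surface at z = 0. Lengths are in m, angles in degrees, forces in N, time in s.
With the tool pointing down it reaches from about 0.35 to 0.875 m from the base axis. Payload 4.2 kg.
Tool frame: the origin (TCP) lies between the finger pads; the fingertips stand 17 mm ahead of it and the grasp point (between the pads) lies 2 mm behind it; z points along the fingers, y is the line along which they close (so a half turn about z gives the same grasp; the last joint's range is limited). The gripper opens to 87 mm and grips with 3 to 60 N. Pads are 19 mm wide; open, the fingers measure 117 mm over their backs; the gripper's body (75 mm by 190 mm) begins 51 mm behind the grasp point.
Start: joints at [-48.667, 22.042, 0.453, 0, -68.411, -14.817], TCP at [0.279, -0.559, 0.219] pointing down, gripper open.
Joint ranges: [-179.83, 179.83], [-69.29, 118.12], [-61.27, 80.66], [-181.25, 117.63], [-171.15, -9.14], [-177.46, 177.46]. Speed limits (degrees/s): [159.86, 159.86, 180, 180, 180, 180].

## Interface

Orientations are given as a 3x3 rotation matrix whose columns are the frame's x, y, z axes.
In Python, from station import r gives the robot as it stands.
- The arm moves only by the tool servo_tool, never from a script. Its argument "targets" is a list of rows, each a list of 5 numbers: the shift along the world's x, y, z in units of 30 mm (1.0 is 30 mm), then the turn about the world's z in rad, then the finger opening in mm, from 0 to 87. In form: [[x, y, z, turn, gripper], ...]. A call has exactly 5 rows; each row is the pose to reach, as a shift and turn from the pose commanded when the call began; what a row does not reach only later rows make up. A row lasts 1/12 s, in which the tool goes at most 41.7 mm and 7.16 degrees, less where a joint would pass 70% of its speed; a pose out of reach is approached as far as the arm can. A call with a gripper value outside its range is refused whole. The fingers move at their own pace and stop on an object; the grip force is fixed at half the most. Time passes only in rows, so rows that repeat a pose let the fingers close, or fill a call up. It gives the time, the measured TCP pose, the force, the opening and the grip force at its end, in the units of the state.
- r.sense(): the state, without advancing time (a new reading comes with each control period).
- r.capture(name): name is "scene" or "side" or "wrist"; returns a dict with "pixels" (400x640x3 uint8, red, green, blue), "fx", "fy", "cx", "cy" (pixels), "world_from_camera" (4x4, takes a point from camera to world coordinates). Camera axes: x right, y down, z forward; pixel columns grow to the right and rows downward; lengths in m; the calibration is good to about 2 mm. A picture is of the moment at which its call begins. There is no depth.
- r.finish_job(): hands the job in; it is judged then, once.
The state is a dict: "time_s": time; "joints": joint angles; "joint_velocities": joint speeds; "effort": joint torques, N m; "tcp_pos": TCP position; "ee_rot": TCP orientation; "wrist_force": force on the tool from outside, world axes, zero at the start; "moment": the same for the moment, N m; "gripper_width": opening from 0.0 (shut) to 1.0 (fully open); "gripper_force": force on a finger pad.
Only numpy, scipy, OpenCV 4.12 (cv2) and the standard library are available. Lean on these libraries where they do the work, as an engineer would, in place of code of your own. Each camera call takes 0.05 s, during which the arm holds its last target. There are 200 camera calls.

## Working session

There is one attempt and no reset: what is moved stays moved. The work goes in short steps, Python scripts to look and compute and a tool call to move; the robot and the scene stay as the last step left them, time stands still between calls to the robot, and variables do not carry over. Pictures are saved under pics/ and viewed, at most 10 in all, crops included, and the job is handed in when it is done.

Besides the shell and the picture viewer there is one more tool, called after ">>>" as name(argument=value, ...) on one line, values as JSON. servo_tool: Moves the arm, as the interface text tells. Its arguments: {"type":"object","properties":{"targets":{"type":"array","items":{"type":"array","items":{"type":"number"}}}},"required":["targets"]}

```bash
mkdir -p pics
python3 - <<'E'
from station import r
import cv2,pickle
c={}
for n in("scene","side"):
    d=r.capture(n);c[n]=d
    cv2.imwrite(f"pics/{n}0.png",d["pixels"][:,:,::-1])
    print(n,d["fx"],d["fy"],d["cx"],d["cy"],d["world_from_camera"].round(3).tolist() if hasattr(d["world_from_camera"],'round') else d["world_from_camera"])
pickle.dump(c,open("c0.pkl","wb"))
s=r.sense();print(s)
E
```

```text
scene 504.00530628325913 504.00530628325913 316.690719284743 191.48361750819203 [[0.462, 0.549, -0.696, 1.623], [0.887, -0.292, 0.357, -0.572], [-0.007, -0.783, -0.622, 1.057], [0.0, 0.0, 0.0, 1.0]]
side 502.00062519748434 502.00062519748434 321.96590176472677 200.69971862536605 [[-0.666, -0.519, 0.535, -0.334], [-0.745, 0.447, -0.494, 0.841], [0.017, -0.728, -0.685, 1.276], [0.0, 0.0, 0.0, 1.0]]
{'time_s': 0.1, 'joints': array([-4.86651090e+01,  2.20857705e+01,  3.87345138e-01, -2.49613568e-02,
       -6.84127897e+01, -1.48162734e+01]), 'joint_velocities': array([-0.02356634, -0.15375401,  0.14136748,  0.09382477, -0.03749272,
        0.07698112]), 'effort': array([-2.09911859e-04, -3.91689885e+01,  1.87934625e+01,  4.23187986e+00,
        1.34762257e-02, -5.98371912e-05]), 'tcp_pos': array([ 0.27881555, -0.55874261,  0.2184743 ]), 'ee_rot': array([[-8.94861006e-01, -4.46343841e-01, -9.77799994e-04],
       [-4.46344900e-01,  8.94859349e-01,  1.72500198e-03],
       [ 1.05049457e-04,  1.98007305e-03, -9.99998034e-01]]), 'wrist_force': array([-0.80354731, -0.04078892, -0.37341843]), 'moment': array([-0.00847661, -0.03085576,  0.00235471]), 'gripper_force': 0.0, 'gripper_width': 1.0016286121836062}
```

View pics/scene0.png

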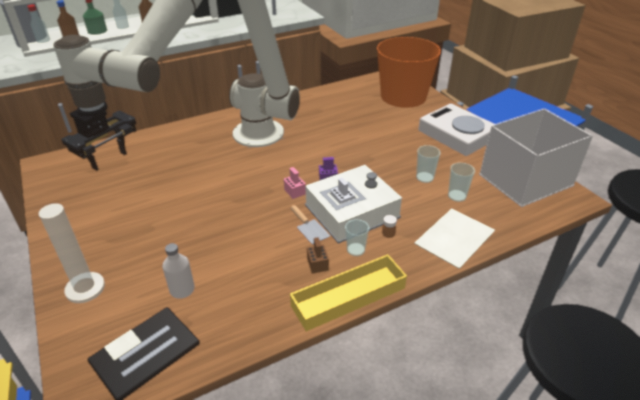

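View pics/side0.png

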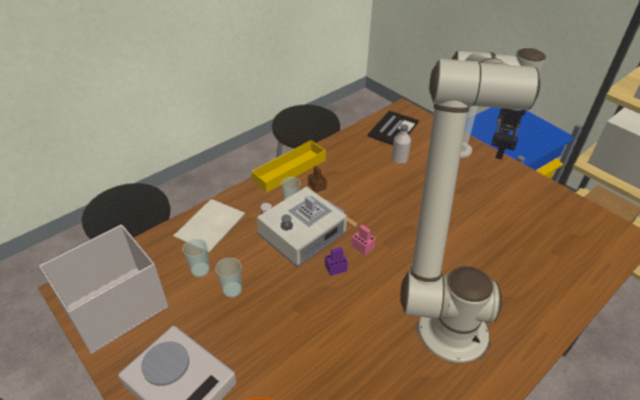

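The heater shows in the scene view around (353,200), with the block in it near (343,190) and the plunger at (371,180). In the side view the heater is near (303,222) and the plunger at (286,222). I'll enlarge both.

Run:
```python
import cv2,numpy as np
a=cv2.imread("pics/scene0.png")[160:240,295:410];b=cv2.imread("pics/side0.png")[185:265,250:365]
f=lambda i:cv2.resize(i,None,fx=6.8,fy=6.8,interpolation=cv2.INTER_CUBIC)[:, :782]
def g(i,x0,y0):
    i=f(i)
    for k in range(0,115,10):
        cv2.putText(i,str(x0+k),(int((k+.5)*6.8),8),0,.35,(0,0,255),1);cv2.line(i,(int((k+.5)*6.8),10),(int((k+.5)*6.8),16),(0,0,255),1)
    for k in range(0,80,10):
        cv2.putText(i,str(y0+k),(0,int((k+.5)*6.8)+4),0,.35,(0,0,255),1);cv2.line(i,(25,int((k+.5)*6.8)),(31,int((k+.5)*6.8)),(0,0,255),1)
    return i
cv2.imwrite("pics/a.png",g(a,295,160));cv2.imwrite("pics/b.png",g(b,250,185))
```

```text
(no output)
```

View pics/a.png

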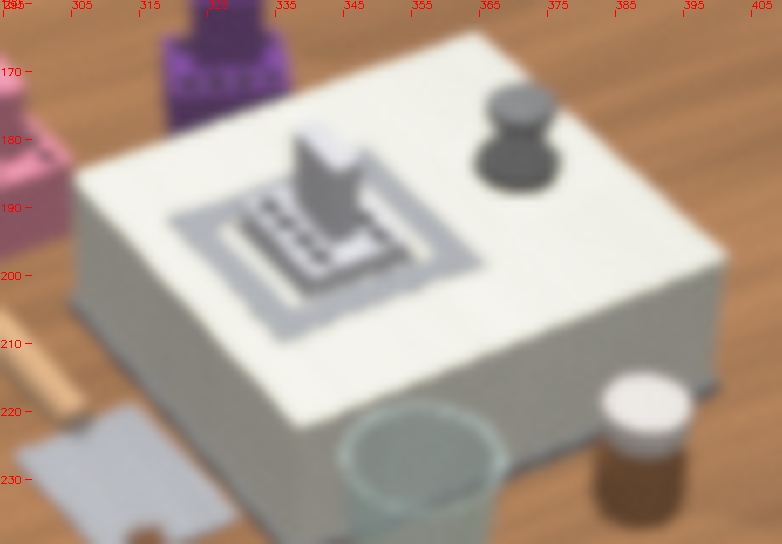

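View pics/b.png

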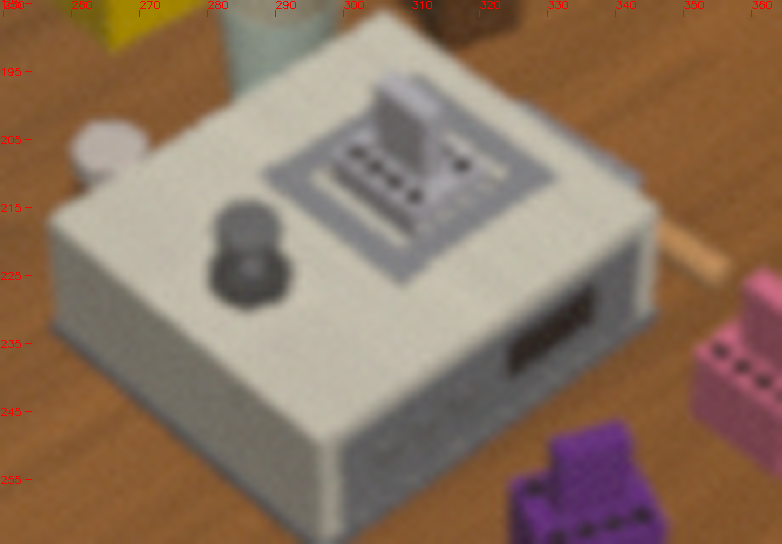

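The crops show the heater's top corners, the plunger head's top at crop px (521,103) and (248,228), and the fin top at about (328,145) and (410,92). I'll fit the heater pose to these.

```bash
cat > h.py <<'E'
import numpy as np,pickle
def proj(d,P):
    T=np.linalg.inv(np.array(d["world_from_camera"]));q=(T[:3,:3]@np.atleast_2d(P).T).T+T[:3,3]
    return np.c_[d["fx"]*q[:,0]/q[:,2]+d["cx"],d["fy"]*q[:,1]/q[:,2]+d["cy"]]
def place(p,L):
    x,y,a=p;c,s=np.cos(a),np.sin(a);L=np.array(L,float)
    return np.c_[x+c*L[:,0]-s*L[:,1],y+s*L[:,0]+c*L[:,1],L[:,2]]
E
python3 - <<'E'
from h import *
from scipy.optimize import least_squares
c=pickle.load(open("c0.pkl","rb"))
L=np.array([[.1,.15,.085],[-.1,.15,.085],[-.1,-.075,.085],[.1,-.075,.085],[0,.105,.125],[0,0,.141]])
A=np.array([[728,253],[475,32],[75,178],[300,428],[521,103],[328,145]])/6.8-.5+[295,160]
B=np.array([[52,222],[325,440],[655,212],[385,10],[248,228],[410,92]])/6.8-.5+[250,185]
def f(p): 
    W=place(p,L);return np.r_[proj(c["scene"],W)-A,proj(c["side"],W)-B].ravel()
s=least_squares(f,[.6,0,0],loss='soft_l1')
print(s.x,f(s.x).reshape(2,6,2).round(1).tolist())
for i in(0,1):
  n=["scene","side"][i];M=[A,B][i]
  t=least_squares(lambda p:(proj(c[n],place(p,L))-M).ravel(),s.x);print(n,t.x)
p=s.x
np.save("p.npy",p)
print("plunger",place(p,L[4:5]))
E
```

```text
[0.58743457 0.0462724  0.04575239] [[[-0.4, 0.3], [-0.3, 0.1], [-0.7, -0.2], [-0.1, -0.2], [-0.2, -0.5], [-0.3, -0.3]], [[-1.0, -0.2], [-0.7, 0.6], [0.3, -0.7], [-0.6, 0.2], [-0.2, -0.7], [-0.3, 0.4]]]
scene [0.58839233 0.04688404 0.04555011]
side [0.5863044  0.04537536 0.04466639]
plunger [[0.58263225 0.15116252 0.125     ]]
```

Fit: well centre at (0.587, 0.046), yaw 0.046, and plunger top at (0.583, 0.151, 0.125). Next I approach with closed fingers, turning the tool by -0.417 rad so its y matches the heater's y.

>>> servo_tool(targets=[[0.5, 1.2, 0.2, -0.083, 0], [1.0, 2.4, 0.4, -0.167, 0], [1.5, 3.6, 0.5, -0.25, 0], [2.0, 4.8, 0.5, -0.333, 0], [2.6, 6.0, 0.5, -0.417, 0]])

```text
time_s: 0.52
tcp_pos: [0.3569, -0.3775, 0.2343]
ee_rot: [[-0.999, -0.041, -0.0], [-0.041, 0.999, 0.0], [0.0, 0.0, -1.0]]
wrist_force: [0.3, -0.3, -0.6]
gripper_width: 0.707
gripper_force: 0.0
```

>>> servo_tool(targets=[[0.5, 1.2, 0, 0, 0], [1.0, 2.4, 0, 0, 0], [1.5, 3.6, 0, 0, 0], [2.0, 4.8, 0, 0, 0], [2.6, 6.0, 0, 0, 0]])

```text
time_s: 0.93
tcp_pos: [0.4347, -0.1973, 0.2344]
ee_rot: [[-0.999, -0.046, -0.0], [-0.046, 0.999, 0.0], [0.0, 0.0, -1.0]]
wrist_force: [1.3, -1.0, 0.1]
gripper_width: 0.326
gripper_force: 0.0
```

>>> servo_tool(targets=[[0.5, 1.2, 0, 0, 0], [1.0, 2.4, 0, 0, 0], [1.5, 3.6, 0, 0, 0], [2.0, 4.8, 0, 0, 0], [2.6, 6.0, 0, 0, 0]])

```text
time_s: 1.35
tcp_pos: [0.5127, -0.0173, 0.2344]
ee_rot: [[-0.999, -0.046, -0.001], [-0.046, 0.999, 0.0], [0.001, 0.0, -1.0]]
wrist_force: [0.7, -1.4, -1.3]
gripper_width: 0.02
gripper_force: 0.0
```

>>> servo_tool(targets=[[0.5, 1.2, 0, 0, 0], [1.0, 2.4, 0, 0, 0], [1.5, 3.6, 0, 0, 0], [2.0, 4.8, 0, 0, 0], [2.33, 5.67, 0, 0, 0]])

```text
time_s: 1.77
tcp_pos: [0.5836, 0.1538, 0.2336]
ee_rot: [[-0.999, -0.047, -0.001], [-0.047, 0.999, -0.0], [0.001, -0.0, -1.0]]
wrist_force: [1.2, -0.3, 0.5]
gripper_width: 0.008
gripper_force: 0.0
```

>>> servo_tool(targets=[[0, 0, -1.0, 0, 0], [0, 0, -2.0, 0, 0], [0, 0, -2.5, 0, 0], [0, 0, -2.8, 0, 0], [0, 0, -3.0, 0, 0]])

```text
time_s: 2.18
tcp_pos: [0.5824, 0.1506, 0.1429]
ee_rot: [[-0.999, -0.046, -0.002], [-0.046, 0.999, -0.001], [0.002, -0.001, -1.0]]
wrist_force: [-0.4, 0.2, 0.6]
gripper_width: 0.005
gripper_force: 0.0
```

>>> servo_tool(targets=[[0, 0, -0.1, 0, 0], [0, 0, -0.2, 0, 0], [0, 0, -0.3, 0, 0], [0, 0, -0.4, 0, 0], [0, 0, -0.45, 0, 0]])

```text
time_s: 2.6
tcp_pos: [0.5831, 0.1509, 0.1312]
ee_rot: [[-0.999, -0.046, 0.001], [-0.046, 0.999, 0.0], [-0.001, 0.0, -1.0]]
wrist_force: [-0.2, -0.7, 0.8]
gripper_width: 0.005
gripper_force: 0.0
```

>>> servo_tool(targets=[[0, 0, -0.05, 0, 0], [0, 0, -0.1, 0, 0], [0, 0, -0.15, 0, 0], [0, 0, -0.15, 0, 0], [0, 0, -0.15, 0, 0]])

```text
time_s: 3.02
tcp_pos: [0.583, 0.1509, 0.1264]
ee_rot: [[-0.999, -0.046, -0.0], [-0.046, 0.999, -0.0], [0.0, -0.0, -1.0]]
wrist_force: [-0.5, 0.4, -1.1]
gripper_width: 0.001
gripper_force: 0.0
```

Run:
```python
from station import r
import cv2,numpy as np
a=r.capture("scene")["pixels"][140:220,310:425,::-1];b=r.capture("side")["pixels"][165:245,240:355,::-1]
cv2.imwrite("pics/press.png",cv2.resize(np.hstack([a,b]),None,fx=3.45,fy=3.45,interpolation=cv2.INTER_CUBIC))
```

```text
(no output)
```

View pics/press.png

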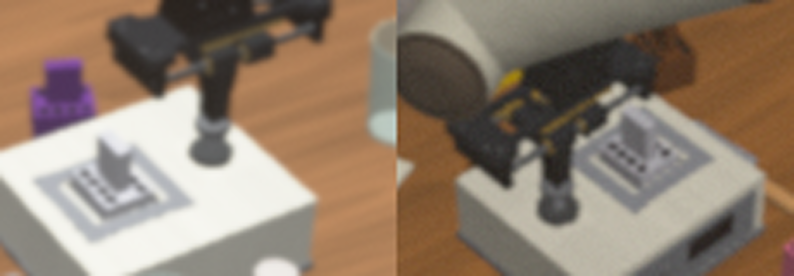

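The closed fingertips are centred over the plunger head in both views ((212,120) on the left and (558,195) on the right), but no force is registering yet. I'll keep going down.

>>> servo_tool(targets=[[0, 0, -0.06, 0, 0], [0, 0, -0.12, 0, 0], [0, 0, -0.18, 0, 0], [0, 0, -0.24, 0, 0], [0, 0, -0.24, 0, 0]])

```text
time_s: 3.53
tcp_pos: [0.5831, 0.1509, 0.1196]
ee_rot: [[-0.999, -0.046, 0.0], [-0.046, 0.999, -0.0], [-0.0, -0.0, -1.0]]
wrist_force: [-1.9, 0.5, 4.8]
gripper_width: 0.004
gripper_force: 2.1
```

>>> servo_tool(targets=[[0, 0, -0.06, 0, 0], [0, 0, -0.12, 0, 0], [0, 0, -0.18, 0, 0], [0, 0, -0.18, 0, 0], [0, 0, -0.18, 0, 0]])

```text
time_s: 3.95
tcp_pos: [0.5831, 0.1509, 0.1159]
ee_rot: [[-0.999, -0.046, 0.001], [-0.046, 0.999, -0.0], [-0.001, -0.0, -1.0]]
wrist_force: [-3.9, 1.3, 10.5]
gripper_width: 0.0
gripper_force: 4.9
```

>>> servo_tool(targets=[[0, 0, -0.06, 0, 0], [0, 0, -0.12, 0, 0], [0, 0, -0.18, 0, 0], [0, 0, -0.18, 0, 0], [0, 0, -0.18, 0, 0]])

```text
time_s: 4.37
tcp_pos: [0.5831, 0.1509, 0.1108]
ee_rot: [[-0.999, -0.047, 0.001], [-0.047, 0.999, -0.0], [-0.001, -0.0, -1.0]]
wrist_force: [-4.2, -0.6, 11.8]
gripper_width: 0.002
gripper_force: 5.6
```

Run:
```python
from station import r
import cv2,numpy as np
a=r.capture("scene")["pixels"][150:210,320:405,::-1];b=r.capture("side")["pixels"][185:245,250:335,::-1]
cv2.imwrite("pics/press2.png",cv2.resize(np.hstack([a,b]),None,fx=4.7,fy=4.7,interpolation=cv2.INTER_CUBIC))
```

```text
(no output)
```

View pics/press2.png

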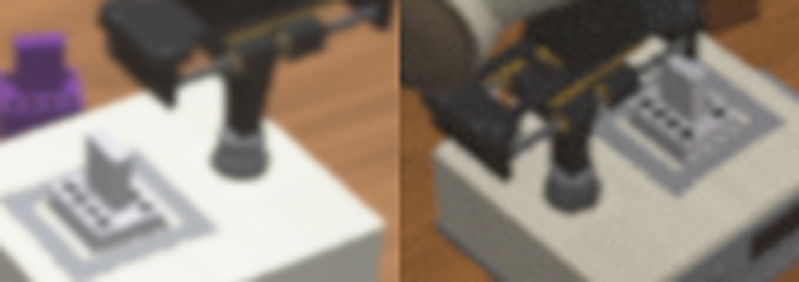

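The head has moved down close to its collar ((240,155) on the left and (573,190) on the right). I'll press on to the stop.

>>> servo_tool(targets=[[0, 0, -0.06, 0, 0], [0, 0, -0.12, 0, 0], [0, 0, -0.18, 0, 0], [0, 0, -0.18, 0, 0], [0, 0, -0.18, 0, 0]])

```text
time_s: 4.88
tcp_pos: [0.5834, 0.1509, 0.11]
ee_rot: [[-0.999, -0.048, 0.003], [-0.048, 0.999, -0.0], [-0.003, -0.001, -1.0]]
wrist_force: [-11.5, 0.1, 30.8]
gripper_width: 0.006
gripper_force: 15.3
```

Run:
```python
from station import r
from h import *
p=np.load("p.npy");c=pickle.load(open("c0.pkl","rb"));d=r.capture("scene");
for z in(.125,.113):print(z,proj(d,place(p,[[0,.105,z]])).round(1).tolist())
for col in(366,368,371,374,376):
    print(col,c["scene"]["pixels"][168:192,col].mean(1).astype(int).tolist());print("   ",d["pixels"][168:192,col].mean(1).astype(int).tolist())
s=r.sense();print(s["tcp_pos"],s["wrist_force"],proj(d,[s["tcp_pos"]]),proj(d,[s["tcp_pos"]-np.array([0,0,.017])]))
```

```text
0.125 [[370.9, 174.2]]
0.113 [[370.7, 177.3]]
366 [234, 236, 236, 236, 231, 219, 201, 188, 184, 194, 209, 210, 180, 138, 113, 105, 102, 108, 142, 194, 227, 237, 239, 238]
    [217, 223, 225, 224, 224, 223, 224, 221, 213, 198, 185, 177, 159, 131, 113, 107, 103, 112, 144, 198, 230, 239, 241, 240]
368 [213, 230, 234, 230, 210, 173, 151, 144, 134, 122, 120, 121, 110, 100, 97, 97, 97, 94, 96, 133, 197, 231, 239, 239]
    [86, 92, 97, 98, 98, 99, 98, 95, 92, 101, 122, 133, 123, 102, 91, 95, 96, 94, 98, 136, 200, 234, 241, 241]
371 [144, 165, 193, 200, 172, 147, 143, 144, 143, 130, 104, 89, 93, 96, 97, 98, 97, 95, 92, 105, 166, 226, 240, 241]
    [42, 41, 42, 42, 42, 43, 44, 43, 44, 48, 58, 89, 110, 103, 90, 91, 95, 97, 94, 106, 170, 229, 242, 243]
374 [132, 129, 129, 131, 134, 138, 140, 139, 132, 118, 107, 112, 113, 106, 99, 96, 95, 93, 95, 130, 191, 230, 239, 240]
    [45, 44, 45, 47, 46, 48, 52, 54, 58, 63, 84, 109, 113, 99, 91, 93, 96, 94, 96, 131, 194, 232, 241, 241]
376 [129, 127, 125, 124, 125, 128, 130, 136, 147, 167, 193, 213, 210, 181, 144, 126, 125, 136, 162, 200, 228, 238, 239, 238]
    [54, 62, 68, 74, 80, 89, 106, 135, 163, 177, 180, 178, 176, 165, 142, 127, 128, 139, 166, 204, 230, 240, 241, 240]
[0.5833865  0.1509373  0.11003694] [-12.87190031  -0.30306078  31.4183458 ] [[370.70664985 178.19255864]] [[370.38555991 182.5205851 ]]
```

The profile at column 366 shows the head 3 px (about 12 mm) lower, and the force has risen to 31 N. It is at its stop. Now I rise, move over the fin and open.

>>> servo_tool(targets=[[0, 0, 1, 0, 0], [0, 0, 2, 0, 0], [0, 0, 3, 0, 0], [0.03, -0.7, 3, 0, 40], [0.06, -1.4, 3, 0, 40]])

```text
time_s: 5.35
tcp_pos: [0.5858, 0.1097, 0.1954]
ee_rot: [[-0.999, -0.048, 0.005], [-0.048, 0.999, 0.002], [-0.005, 0.002, -1.0]]
wrist_force: [0.2, -0.3, -1.0]
gripper_width: 0.083
gripper_force: 0.0
```

>>> servo_tool(targets=[[0.03, -0.8, 0, 0, 40], [0.06, -1.6, 0, 0, 40], [0.09, -2.1, 0, 0, 40], [0.09, -2.1, 0, 0, 40], [0.09, -2.1, 0, 0, 40]])

```text
time_s: 5.77
tcp_pos: [0.5873, 0.0452, 0.1927]
ee_rot: [[-0.999, -0.044, -0.0], [-0.044, 0.999, 0.0], [0.0, 0.0, -1.0]]
wrist_force: [0.0, -0.7, 0.1]
gripper_width: 0.42
gripper_force: 0.0
```

Run:
```python
from station import r
from h import *
import cv2
p=np.load("p.npy");s=r.sense();print(s["tcp_pos"],s["wrist_force"],s["gripper_width"])
o=[]
for n,(x,y) in(("scene",(310,140)),("side",(260,150))):
    d=r.capture(n);i=d["pixels"][y:y+80,x:x+85,::-1];i=cv2.resize(i,None,fx=4.7,fy=4.7,interpolation=cv2.INTER_CUBIC)
    for q in(proj(d,[s["tcp_pos"]])[0],proj(d,[s["tcp_pos"]-np.array([0,0,.017])])[0],proj(d,place(p,[[0,0,.1435]]))[0]):
        cv2.circle(i,tuple(int(v) for v in (q-[x,y]+.5)*4.7),2,(0,0,255),-1)
    o.append(i)
cv2.imwrite("pics/over.png",np.hstack(o))
```

```text
[0.58734163 0.04521107 0.19274477] [ 0.02091183 -0.67923773  0.069985  ] 0.41986488557293994
```

View pics/over.png

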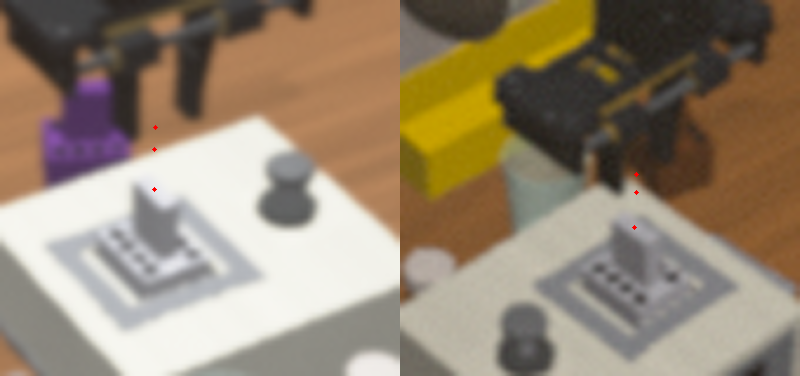

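The fingertips are at about the TCP height (left mid (157,125), right (640,168)), and they straddle the fin. Next I descend to TCP z = 0.113 and close.

>>> servo_tool(targets=[[0, 0, -0.8, 0, 40], [0, 0, -1.6, 0, 40], [0, 0, -2.2, 0, 40], [0, 0, -2.5, 0, 40], [0, 0, -2.65, 0, 40]])

```text
time_s: 6.28
tcp_pos: [0.5867, 0.0465, 0.1119]
ee_rot: [[-0.999, -0.047, -0.003], [-0.047, 0.999, -0.001], [0.003, -0.001, -1.0]]
wrist_force: [0.1, 0.3, 0.1]
gripper_width: 0.46
gripper_force: 0.0
```

>>> servo_tool(targets=[[0, 0, 0, 0, 25], [0, 0, 0, 0, 8], [0, 0, 0, 0, 8], [0, 0, 0, 0, 8], [0, 0, 0, 0, 8]])

```text
time_s: 6.7
tcp_pos: [0.5879, 0.046, 0.1145]
ee_rot: [[-0.999, -0.046, 0.002], [-0.046, 0.999, 0.001], [-0.002, 0.0, -1.0]]
wrist_force: [1.1, -0.4, -0.4]
gripper_width: 0.168
gripper_force: 0.0
```

>>> servo_tool(targets=[[0, 0, 0, 0, 0], [0, 0, 0, 0, 0], [0, 0.1, 0.04, 0, 0], [0, 0.2, 0.08, 0, 0], [0, 0.3, 0.12, 0, 0]])

```text
time_s: 7.12
tcp_pos: [0.5871, 0.0509, 0.1157]
ee_rot: [[-0.999, -0.046, -0.003], [-0.046, 0.999, -0.007], [0.003, -0.007, -1.0]]
wrist_force: [7.6, -18.6, -8.5]
gripper_width: 0.167
gripper_force: 30.4
```

>>> servo_tool(targets=[[0, 0.1, 0.05, 0, 0], [0, 0.2, 0.1, 0, 0], [0, 0.3, 0.15, 0, 0], [0, 0.3, 0.15, 0, 0], [0, 0.3, 0.15, 0, 0]])

```text
time_s: 7.53
tcp_pos: [0.5861, 0.0583, 0.1192]
ee_rot: [[-0.999, -0.045, -0.006], [-0.045, 0.999, -0.009], [0.007, -0.009, -1.0]]
wrist_force: [5.4, -17.4, -9.3]
gripper_width: 0.189
gripper_force: 31.6
```

```bash
cat > look.py <<'E'
from station import r
from h import *
import cv2,sys
s=r.sense();print(s["tcp_pos"].round(4),s["wrist_force"].round(1),s["moment"].round(2),s["ee_rot"][2].round(3),s["gripper_width"]*87,s["gripper_force"])
o=[]
for n,(x,y) in(("scene",(310,155)),("side",(270,175))):
    d=r.capture(n);i=d["pixels"][y:y+60,x:x+65,::-1];o.append(cv2.resize(i,None,fx=6.1,fy=6.1,interpolation=cv2.INTER_CUBIC))
cv2.imwrite(f"pics/{sys.argv[1]}.png",np.hstack(o))
E
python3 look.py rock1
```

```text
[0.5861 0.0583 0.1192] [  5.4 -17.4  -9.3] [-5.83 -2.1   0.12] [ 0.007 -0.009 -1.   ] 16.418890866100433 31.56631542078685
```

View pics/rock1.png

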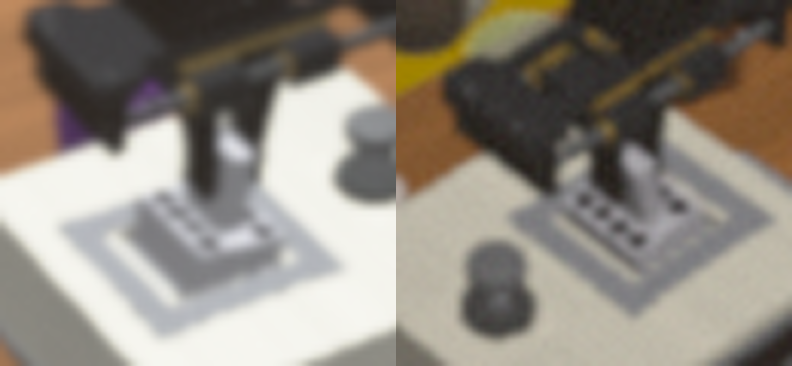

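The block is leaning towards the plunger: its -y face is raised (left view around (165,250)) and the jaws have widened to 16.4 mm. I'll go slightly further, then back the other way.

>>> servo_tool(targets=[[0, 0.07, 0.03, 0, 0], [0, 0.14, 0.06, 0, 0], [0, 0.14, 0.06, 0, 0], [0, 0.14, 0.06, 0, 0], [0, 0.14, 0.06, 0, 0]])

```text
time_s: 8.05
tcp_pos: [0.5856, 0.0616, 0.1205]
ee_rot: [[-0.999, -0.045, -0.008], [-0.045, 0.999, -0.01], [0.008, -0.01, -1.0]]
wrist_force: [5.9, -19.3, -10.6]
gripper_width: 0.194
gripper_force: 31.8
```

>>> servo_tool(targets=[[0, -0.2, 0.04, 0, 0], [0, -0.4, 0.08, 0, 0], [0, -0.6, 0.12, 0, 0], [0, -0.8, 0.14, 0, 0], [0, -0.9, 0.15, 0, 0]])

```text
time_s: 8.47
tcp_pos: [0.5865, 0.0428, 0.1276]
ee_rot: [[-0.999, -0.045, -0.002], [-0.045, 0.999, 0.004], [0.001, 0.004, -1.0]]
wrist_force: [-3.4, 10.5, -0.1]
gripper_width: 0.158
gripper_force: 29.9
```

>>> servo_tool(targets=[[0, -0.15, 0.04, 0, 0], [0, -0.3, 0.08, 0, 0], [0, -0.45, 0.12, 0, 0], [0, -0.55, 0.14, 0, 0], [0, -0.55, 0.14, 0, 0]])

```text
time_s: 8.88
tcp_pos: [0.5873, 0.0304, 0.1322]
ee_rot: [[-0.999, -0.045, 0.002], [-0.045, 0.999, 0.01], [-0.003, 0.01, -1.0]]
wrist_force: [-3.9, 17.8, -1.5]
gripper_width: 0.183
gripper_force: 30.8
```

>>> servo_tool(targets=[[0, -0.1, 0, 0, 0], [0, -0.15, 0, 0, 0], [0, -0.15, 0, 0, 0], [0, -0.15, 0, 0, 0], [0, -0.15, 0, 0, 0]])

```text
time_s: 9.3
tcp_pos: [0.5877, 0.0268, 0.133]
ee_rot: [[-0.999, -0.046, 0.003], [-0.046, 0.999, 0.01], [-0.004, 0.01, -1.0]]
wrist_force: [-5.0, 19.0, 1.3]
gripper_width: 0.192
gripper_force: 31.2
```

```bash
python3 look.py rock2
```

```text
[0.5877 0.0268 0.133 ] [-5.  19.   1.3] [6.39 1.52 0.07] [-0.004  0.01  -1.   ] 16.71634636765114 31.23723358847201
```

View pics/rock2.png

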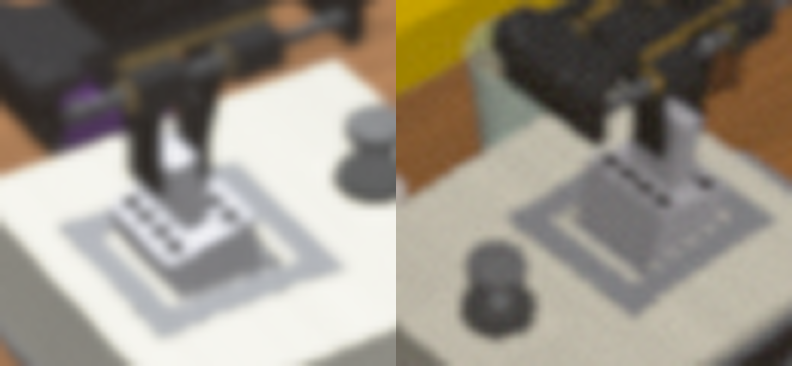

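The block now leans clearly away from the plunger, with its +y side up (left view (250,225), right view (620,215)). I'll keep rocking.

>>> servo_tool(targets=[[0, 0.2, 0.05, 0, 0], [0, 0.4, 0.1, 0, 0], [0, 0.6, 0.15, 0, 0], [0, 0.8, 0.2, 0, 0], [0, 1.0, 0.25, 0, 0]])

```text
time_s: 9.82
tcp_pos: [0.5871, 0.0485, 0.1404]
ee_rot: [[-0.999, -0.046, -0.001], [-0.046, 0.999, -0.003], [0.001, -0.003, -1.0]]
wrist_force: [0.7, -10.1, -3.6]
gripper_width: 0.161
gripper_force: 30.0
```

>>> servo_tool(targets=[[0, 0.2, 0.05, 0, 0], [0, 0.4, 0.1, 0, 0], [0, 0.5, 0.12, 0, 0], [0, 0.5, 0.12, 0, 0], [0, 0.5, 0.12, 0, 0]])

```text
time_s: 10.23
tcp_pos: [0.5874, 0.0614, 0.1452]
ee_rot: [[-0.999, -0.046, -0.001], [-0.046, 0.999, -0.007], [0.001, -0.007, -1.0]]
wrist_force: [-0.1, -9.8, 2.6]
gripper_width: 0.188
gripper_force: 31.3
```

Now swing back to the − side.

>>> servo_tool(targets=[[0, -0.2, 0.05, 0, 0], [0, -0.4, 0.1, 0, 0], [0, -0.6, 0.15, 0, 0], [0, -0.8, 0.2, 0, 0], [0, -1.0, 0.25, 0, 0]])

```text
time_s: 10.65
tcp_pos: [0.589, 0.0367, 0.1524]
ee_rot: [[-0.999, -0.046, 0.005], [-0.046, 0.999, 0.004], [-0.005, 0.004, -1.0]]
wrist_force: [-2.2, 10.3, 5.0]
gripper_width: 0.163
gripper_force: 30.3
```

>>> servo_tool(targets=[[0, -0.2, 0.05, 0, 0], [0, -0.4, 0.1, 0, 0], [0, -0.4, 0.1, 0, 0], [0, -0.4, 0.1, 0, 0], [0, -0.4, 0.1, 0, 0]])

```text
time_s: 11.07
tcp_pos: [0.5895, 0.0262, 0.1554]
ee_rot: [[-0.999, -0.046, 0.007], [-0.046, 0.999, 0.006], [-0.007, 0.006, -1.0]]
wrist_force: [-0.7, 8.8, 3.5]
gripper_width: 0.176
gripper_force: 31.1
```

>>> servo_tool(targets=[[0, 0.2, 0.1, 0, 0], [0, 0.4, 0.2, 0, 0], [0, 0.6, 0.3, 0, 0], [0, 0.76, 0.3, 0, 0], [0, 0.76, 0.3, 0, 0]])

```text
time_s: 11.48
tcp_pos: [0.5873, 0.0465, 0.1624]
ee_rot: [[-0.999, -0.047, -0.001], [-0.047, 0.999, -0.0], [0.001, -0.0, -1.0]]
wrist_force: [-0.4, 0.7, -4.2]
gripper_width: 0.158
gripper_force: 30.0
```

```bash
python3 look.py lift1
```

```text
[0.5873 0.0465 0.1624] [-0.4  0.7 -4.2] [-0.11 -0.05 -0.  ] [ 0.001 -0.    -1.   ] 13.780814805149628 29.99433696269989
```

View pics/lift1.png

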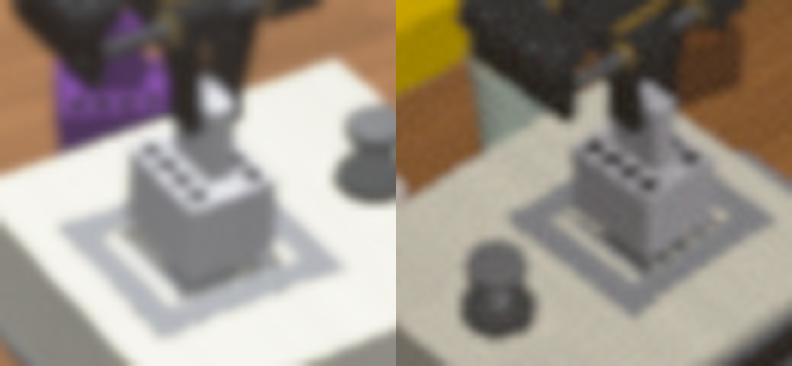

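The block hangs upright and free, with 4.2 N of weight on the wrist. Its bottom corners are at crop px (190,290) and (648,268). I'll compute the underside height from those.

Run:
```python
from h import *
p=np.load("p.npy");c=pickle.load(open("c0.pkl","rb"))
print("obs scene",190/6.1-.5+310,290/6.1-.5+155,"top",188/6.1-.5+310,210/6.1-.5+155,"side",(648-396.5)/6.1-.5+270,268/6.1-.5+175,"top",(655-396.5)/6.1-.5+270,196/6.1-.5+175)
for z in(.085,.09,.095,.1,.105):
    print(z,proj(c["scene"],place(p,[[.03,-.025,z],[.03,-.025,z+.046]])).round(1).tolist(),proj(c["side"],place(p,[[-.03,.025,z],[-.03,.025,z+.046]])).round(1).tolist())
```

```text
obs scene 340.6475409836066 202.04098360655738 top 340.3196721311475 188.92622950819674 side 310.7295081967213 218.4344262295082 top 311.87704918032784 206.6311475409836
0.085 [[340.3, 203.1], [340.6, 191.1]] [[310.2, 218.7], [310.2, 208.8]]
0.09 [[340.3, 201.8], [340.7, 189.8]] [[310.2, 217.7], [310.2, 207.7]]
0.095 [[340.4, 200.5], [340.7, 188.5]] [[310.2, 216.6], [310.2, 206.6]]
0.1 [[340.4, 199.3], [340.7, 187.1]] [[310.2, 215.5], [310.2, 205.5]]
0.105 [[340.4, 198.0], [340.8, 185.8]] [[310.2, 214.5], [310.2, 204.4]]
```

The underside is at about 0.092 m. I'll lift 15 mm more and let it settle.

>>> servo_tool(targets=[[0, 0, 0.15, 0, 0], [0, 0, 0.3, 0, 0], [0, 0, 0.45, 0, 0], [0, 0, 0.52, 0, 0], [0, 0, 0.52, 0, 0]])

```text
time_s: 12.0
tcp_pos: [0.588, 0.0458, 0.1795]
ee_rot: [[-0.999, -0.046, 0.002], [-0.046, 0.999, 0.001], [-0.002, 0.0, -1.0]]
wrist_force: [-0.4, -0.3, -3.7]
gripper_width: 0.155
gripper_force: 30.0
```

>>> servo_tool(targets=[[0, 0, 0, 0, 0], [0, 0, 0, 0, 0], [0, 0, 0, 0, 0], [0, 0, 0, 0, 0], [0, 0, 0, 0, 0]])

```text
time_s: 12.42
tcp_pos: [0.5874, 0.0459, 0.1782]
ee_rot: [[-0.999, -0.046, -0.0], [-0.046, 0.999, -0.0], [0.0, -0.0, -1.0]]
wrist_force: [0.2, 0.8, -4.7]
gripper_width: 0.16
gripper_force: 30.0
```

>>> servo_tool(targets=[[0, 0, 0, 0, 0], [0, 0, 0, 0, 0], [0, 0, 0, 0, 0], [0, 0, 0, 0, 0], [0, 0, 0, 0, 0]])

```text
time_s: 12.83
tcp_pos: [0.5875, 0.0459, 0.1783]
ee_rot: [[-0.999, -0.046, 0.0], [-0.046, 0.999, 0.0], [-0.0, 0.0, -1.0]]
wrist_force: [-0.6, -0.4, -4.2]
gripper_width: 0.156
gripper_force: 30.0
```

Run:
```python
from station import r
s=r.sense();print(s["tcp_pos"],s["wrist_force"],s["gripper_force"],s["gripper_width"])
import cv2
d=r.capture("scene");cv2.imwrite("pics/end.png",cv2.resize(d["pixels"][155:215,310:375,::-1],None,fx=8,fy=8,interpolation=cv2.INTER_CUBIC))
```

```text
[0.58745772 0.04587573 0.17834775] [-0.62046481 -0.39430775 -4.24562749] 29.993983805179596 0.15605700889622354
```

```bash
python3 -c "
from station import r
print(r.finish_job())"
```

```text
the job is handed in; nothing more can be done
None
```

I handed the job in after about 13 s of robot time: I pressed the plunger to its stop, rocked the block towards it first and then away until it came free, and now hold it upright and still about 22 mm above the well by my estimate; no verdict came back.

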